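# Load a reagent cartridge under the sprung hold-down bail

## Task

Load the reagent cartridge from the prep tray into the empty lane of the cartridge rack: holding it upright by its grip fin, set it down in the lane's mouth, sloped end first, and slide it in so that it pushes the sprung hold-down bail back and passes beneath it, until the bail has dropped behind the cartridge's rib and the cartridge has come firmly, but gently, up against the end stop. Do not ram the stop; let go and leave the cartridge fully home with the bail bearing down on it, and do not disturb the cartridge already loaded or the other things on the bench.

Things in the scene. Friction and masses are not known exactly. Their poses are not given: they have to be found in the camera images.
- cartridge_fin (a point): Centre of the grip fin of the loose cartridge to be loaded: the grasp point. x along the cartridge from fin to sloped leading end, y across, z up. The fin, an upright white tab at the trailing end, is 12 mm thick (y) and 22 mm long (x) and rises from the deck, 34 mm above the foot, to 82 mm; this point is 58 mm above the foot and 107 mm behind the leading end.
- cartridge_nose (a point): Leading end of that cartridge at foot level, midway across; axes as cartridge_fin, 107 mm ahead of it and 58 mm below. The end is a blunt edge 24 mm high; behind it a ramp climbs to a rounded cross rib 40 mm high, 22 mm from the end; behind the rib lies an open pocket, floor 34 mm high, 26 to 48 mm from the end; then a foil-sealed well block 38 mm high.
- cartridge: The whole cartridge: a white plastic strip 120 mm long, 26 mm wide, about 90 g, standing upright on its foot in a shallow grey tray (floor 4 mm thick, rim 16 mm high). Origin under its middle at foot level, axes as cartridge_fin.
- free_lane (a point): Home point of the rack's empty lane: on its floor (14 mm above the bench), at the end stop's face, midway across. x along the lane, inwards to the stop; z up. Fully home, cartridge_nose is at this point with like axes. Guide rails 14 mm high, 29 mm apart inside, run along the last 92 mm before the stop; before that they flare to a mouth 46 mm wide, 121 mm before the stop.
- rack: The fixed cartridge rack: a dark grey plate 250 x 164 mm, 14 mm thick, with two lanes of aluminium rails along its x, 76 mm apart. The empty lane is at y = -38 mm, the loaded one at y = +38 mm. Origin on the bench, midway between the lanes, 62 mm before the end stops; the plate reaches 150 mm before it and 100 mm beyond.
- free_stop: The fixed end stop of the empty lane: a steel block 28 mm wide, 30 mm high, 12 mm thick; origin at the foot of its front face (same point as free_lane).
- free_bail (a joint): Angle of the empty lane's sprung bail, rad: a bent steel rod frame with a cross bar, pivoted on both sides of the lane 14 mm above its floor and 3.5 mm before the stop face. 0: down at rest. It grows as the bar is pushed back (inwards) and up, to 1.2; the spring always drives it back to 0. About 0.5 with the bar on the cartridge's rib, 0.28 with the bar down in its pocket.
- free_roller (a point): Centre of that bail's black cross bar, 10 mm thick, 41 mm from the pivot; at rest 29 mm above the lane floor, 41 mm before the stop. The ramp meets it there; pushing on takes some 8 to 20 N until the rib has passed, about 5 mm before home. Then the force falls, but bar and floor still drag with 5 to 14 N up to the stop. An arm that yields stays millimetres behind its target.
- neighbour_fin (a point): Grip fin centre of the like cartridge already loaded in the other lane, held by its own bail. Leave it alone.
- tip_box: Closed pipette tip box, 126 x 84 x 72 mm, grey with a clear lid; origin under its middle. A bystander.
- bottle: White capped jar, 54 mm across, 110 mm high; origin under its middle. A bystander.
- tube_rack: White rack with capped tubes, 60 x 150 mm, 84 mm high; origin under its middle. A bystander.

How it is judged (in metres and radians):
On the way, in this order (a step that is already met when the one before it is completed fails the run):
1. with its nose in the lane, the cartridge has pushed the bail back and lies beneath it (value of joint free_bail above 0.38 rad and x of cartridge_nose in the frame of free_lane between -0.04 and -0.001 m and y of cartridge_nose in the frame of free_lane between -0.004 and 0.004 m and z of cartridge_nose in the frame of free_lane below 0.008 m), for 0.05 s.
2. the bail has dropped behind the rib and the cartridge is held up against the end stop with at least 1.5 N (contact force between cartridge and free_stop above 1.5 N and value of joint free_bail below 0.36 rad and x of cartridge_nose in the frame of free_lane above -0.0015 m), for 0.1 s.
At the end, for the whole second after the job is handed in: The cartridge rests in the empty lane, on its floor (within 3 mm), in line with it (within 3 mm and 0.06 rad), its leading end within 1.5 mm of the end stop, with the bail's bar down in the cartridge's pocket (bail between 0.22 and 0.36 rad), released and at rest (x of cartridge_nose in the frame of free_lane above -0.0015 m and y of cartridge_nose in the frame of free_lane between -0.003 and 0.003 m and z of cartridge_nose in the frame of free_lane between -0.003 and 0.003 m and angle between the x axis of cartridge_fin and the x axis of free_lane, either way round below 0.06 rad and value of joint free_bail between 0.22 and 0.36 rad and linear speed of cartridge below 0.01 m/s); the robot touches nothing.
It fails at once if the cartridge is rammed against the end stop (contact force between cartridge and free_stop above 15 N).
It fails at once if the cartridge is tipped over (angle between cartridge_fin's own z axis and vertical above 0.5 rad).
It fails at once if the loaded cartridge is shifted (distance of neighbour_fin from where it was at the start of the episode above 0.006 m).
It fails at once if the tip box, the jar or the tube rack is shifted (distance of any of tip_box, bottle, tube_rack from where it was at the start of the episode above 0.02 m).
It also fails if it takes over 58 s, if anything falls off the work surface, if the arm or the gripper's body presses on something with over 40 N, if the wrist force passes 120 N, or if a joint passes its speed limit or range.

## Robot

A 6-joint arm with a two-finger parallel gripper is mounted at the origin on the work surface. World frame = base frame: x ahead of the robot, y to its left, z up, the work surface at z = 0. Lengths are in mm, angles in rad, forces in N, time in s.
With the tool pointing down it reaches from about 400 to 825 mm from the base axis. Payload 7 kg.
Tool frame: the origin (TCP) lies at the very end of the fingers, on their centre line; the grasp point (between the pads) lies arm.grip_depth behind it (arm.grip_depth is the distance from the TCP to the grasp point, in mm); z points along the fingers, y is the direction in which the jaws open and shut (so a half turn about z gives the same grasp; the last joint's range is limited). The gripper opens to 85 mm and grips with 20 to 120 N. Pads are 22 mm wide; open, the fingers measure 114 mm over their backs; the gripper's body (76 mm by 85 mm) begins 54 mm behind the grasp point. The pads swing forward as they close: fully open they stand 13 mm farther back than shut.
Start: joints at [1.548, 0.359, 0.012, 0, -1.224, -0.288], TCP at [206.437, 642.634, 231.302] pointing down, gripper open.
Joint ranges: [-3.07, 3.07], [-1.43, 2.12], [-1.02, 1.25], [-3.03, 1.67], [-3.05, -0], [-3.03, 3.03]. Speed limits (rad/s): [2.39, 2.39, 3.01, 3.14, 3.14, 3.14].

## Interface

Orientations are given as a rotation vector (axis times angle).
In Python, from station import arm gives the robot as it stands.
- The arm moves only by the shell command python3 -m creep 'ROWS' [FORCE]. ROWS is JSON, a list of rows, each a list of 3 entries, a list of its own where there are three numbers: the turn, a rotation vector about the tool's x, y, z in rad, then the shift along the tool's x, y, z in m, then the opening, from 0 (shut) to 1 (fully open). A call has 1 to 8 rows; each row is the pose to reach, as a shift and turn from the pose commanded when the call began, along the tool's axes at that moment; what a row does not reach only later rows make up. A row lasts 1/12 s, in which the tool goes at most 41.7 mm and 7.16 degrees, less where a joint would pass 70% of its speed; a pose out of reach is approached as far as the arm can. A call with a gripper value outside its range is refused whole. The fingers move at their own pace and stop on an object; FORCE is the grip in N (left out, the last holds). Time passes only in rows, so rows that repeat a pose let the fingers close. It gives the time, the measured TCP pose, the force and the opening at its end, in the units of the state.
- arm.state(): the state, without advancing time (a new reading comes with each control period).
- arm.get_image(name): name is "scene" or "side" or "wrist"; returns the picture (384x512x3 uint8, red, green, blue); there is no depth.
- arm.get_calibration(name): a dict with "fx", "fy", "cx", "cy" (pixels), "rvec" (rotation vector, rad) and "tvec" (3), from world to camera coordinates, as OpenCV has them. Camera axes: x right, y down, z forward; pixel columns grow to the right and rows downward; lengths in mm; the calibration is good to about 2 mm. A picture is of the moment at which its call begins: read the wrist's pose just before it. get_calibration takes no time and is no camera call; for the wrist camera it gives the pose at the moment of the call.
- arm.finish_job(): hands the job in, once; it reports no verdict.
The state is a dict: "time": time; "qpos": joint angles; "qd": joint speeds; "joint_torque": joint torques, N m; "eef_pos": TCP position; "tcp_rot": TCP orientation; "ft_force": force on the tool from outside, world axes, zero at the start; "ft_torque": the same for the moment, N m; "gripper_width": finger opening in mm.
Only numpy, scipy, OpenCV 4.12 (cv2) and the standard library are available. Lean on these libraries where they do the work, as an engineer would, in place of code of your own. Each camera call takes 0.05 s, during which the arm holds its last target.

## Working session

There is one attempt and no reset: what is moved stays moved. The work goes in short steps, Python scripts to look and compute and a shell command to move; the robot and the scene stay as the last step left them, time stands still between calls to the robot, and variables do not carry over. Pictures are saved under pics/ and viewed, and the job is handed in when it is done.

```bash
mkdir -p pics; ls
python3 - <<'E'
from station import arm
import cv2
s=arm.state(); print(s, arm.grip_depth)
for n in ["scene","side","wrist"]:
    c=arm.get_calibration(n); print(n,c)
    im=arm.get_image(n); cv2.imwrite(f"pics/{n}0.png",im[:,:,::-1])
E
```

```text
pics
{'time': 0.0, 'qpos': array([ 1.54811404e+00,  3.59369030e-01,  1.10675603e-02, -3.70755081e-04,
       -1.22410760e+00, -2.88117053e-01]), 'qd': array([ 4.61563971e-05,  1.36086467e-03, -3.39921149e-04, -1.20509347e-03,
        3.16905808e-04, -2.80389833e-04]), 'joint_torque': array([-4.53953845e-06, -5.83320558e+01,  2.93421310e+01,  6.93665341e+00,
       -5.96638580e-03,  2.78367912e-05]), 'eef_pos': array([206.28810116, 642.19565999, 230.37530861]), 'tcp_rot': array([ 3.10208012e+00, -4.86181173e-01, -2.07421735e-04]), 'ft_force': array([ 0.35341131, -0.28358428, -0.14497372]), 'ft_torque': array([ 0.03396746, -0.04005144, -0.01547494]), 'gripper_width': 85.12602244946976} 18.700000000000003
scene {'fx': 452.6246555429622, 'fy': 452.6246555429622, 'cx': 263.0695883343734, 'cy': 201.54042451036167, 'rvec': array([ 1.30139303,  2.14976224, -0.99579475]), 'tvec': array([ 345.66638455, -280.70057346, 1582.54837432])}
side {'fx': 358.6118129966293, 'fy': 358.6118129966293, 'cx': 260.99460974326104, 'cy': 190.68325330689416, 'rvec': array([ 0.48240023, -2.60043317,  1.3348504 ]), 'tvec': array([535.14904194, 192.13807658, 753.87648407])}
wrist {'fx': 288.8120844724911, 'fy': 288.8120844724911, 'cx': 260.7572616870415, 'cy': 190.63111845869935, 'rvec': array([-1.73409498,  2.37793284,  0.35605179]), 'tvec': array([672.78475178, -37.74774259, 378.56296465])}
```

View pics/scene0.png

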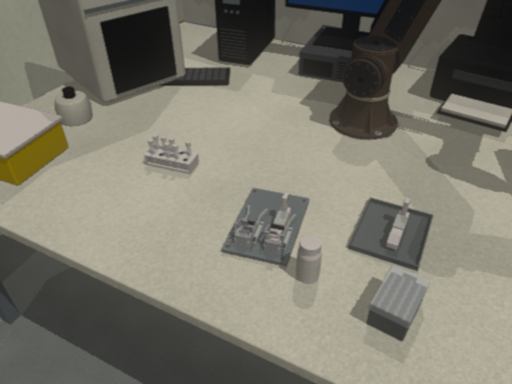

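View pics/side0.png

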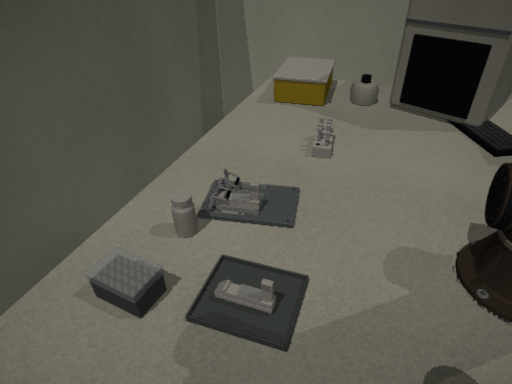

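View pics/wrist0.png

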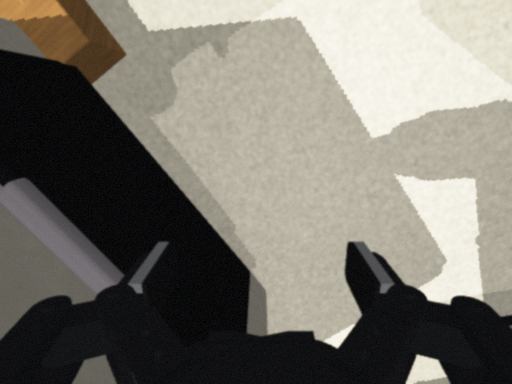

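The scene view shows the rack at about (265,225), the tray at (392,232) and the cartridge fin at about (406,208). The jar is at (309,260), the tip box at (398,300) and the tube rack at (172,155). Next I'll enlarge these regions and cast rays for rough positions.

```bash
cat > h.py <<'E'
import numpy as np, cv2
def ray(c,u,v):
    R=cv2.Rodrigues(np.array(c['rvec']))[0]; t=np.array(c['tvec'])
    d=R.T@np.array([(u-c['cx'])/c['fx'],(v-c['cy'])/c['fy'],1.]); return -R.T@t,d/np.linalg.norm(d)
def onz(c,u,v,z):
    o,d=ray(c,u,v); return o+d*(z-o[2])/d[2]
def proj(c,P):
    return cv2.projectPoints(np.array(P,float).reshape(-1,3),np.array(c['rvec']),np.array(c['tvec']),np.array([[c['fx'],0,c['cx']],[0,c['fy'],c['cy']],[0,0,1.]]),None)[0].reshape(-1,2)
def tri(c1,p1,c2,p2):
    o1,d1=ray(c1,*p1);o2,d2=ray(c2,*p2)
    A=np.stack([d1,-d2],1);k=np.linalg.lstsq(A,o2-o1,rcond=None)[0]
    a=o1+k[0]*d1;b=o2+k[1]*d2; return (a+b)/2,np.linalg.norm(a-b)
def crop(im,x0,x1,y0,y1,k,fn):
    cv2.imwrite(fn,cv2.resize(im[y0:y1,x0:x1],None,fx=k,fy=k,interpolation=cv2.INTER_CUBIC))
E
python3 - <<'E'
from station import arm
from h import *
S=arm.get_calibration("scene");D=arm.get_calibration("side")
for n,p,q,z in [("fin top",(407,201),(267,282),86),("rack",(265,225),(250,202),14),("traycentre",(392,232),(250,298),4),("jar base",(309,277),(186,232),0),("tip base",(395,318),(128,295),0),("tube",(172,165),(322,150),0)]:
    print(n,onz(S,*p,z).round(),onz(D,*q,z).round(),)
a=cv2.imread("pics/scene0.png");b=cv2.imread("pics/side0.png")
crop(a,215,445,180,280,3.4,"pics/sc1.png");crop(b,180,320,160,350,3.1,"pics/sd1.png")
E
```

```text
fin top [468. 257.  86.] [463. 253.  86.]
rack [639. -50.  14.] [623. -43.  14.]
traycentre [503. 244.   4.] [505. 239.   4.]
jar base [734. 114.   0.] [732. 109.   0.]
tip base [753. 320.   0.] [744. 319.   0.]
tube [ 521. -432.    0.] [ 514. -416.    0.]
```

View pics/sc1.png

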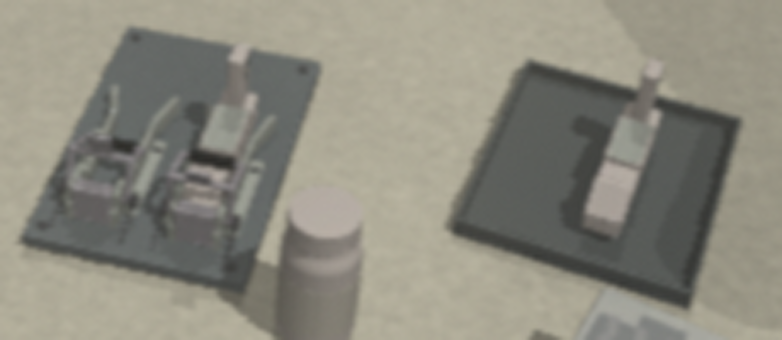

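View pics/sd1.png

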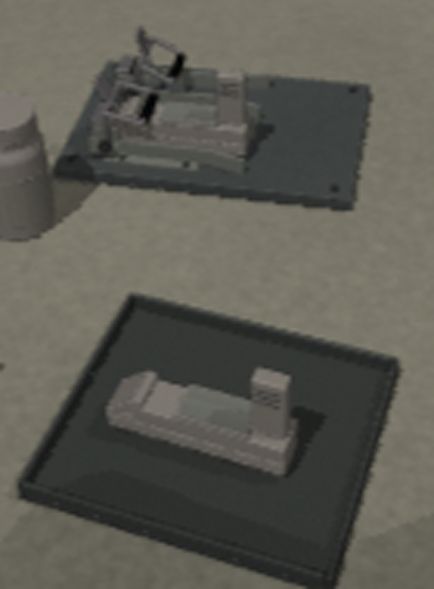

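Both fixed views agree to within about 10 mm. The fin is near (465,255) and the rack near (630,-47). The empty lane is the one at lower y, with its inward direction roughly +x. Next I'll work out the camera mount and the tool axes.

Run:
```python
from station import arm
from h import *
np.set_printoptions(suppress=True,precision=3)
s=arm.state();W=arm.get_calibration("wrist")
R=cv2.Rodrigues(s['tcp_rot'])[0];C=cv2.Rodrigues(W['rvec'])[0].T
print("tool axes\n",R); o=-C@W['tvec']; print("cam in tool",R.T@(o-s['eef_pos']),"\n",R.T@C)
S=arm.get_calibration("scene");D=arm.get_calibration("side")
k=3.4
def sc(u,v):return (215+(u+.5)/k-.5,180+(v+.5)/k-.5)
m=3.1
def sd(u,v):return (180+(u+.5)/m-.5,160+(v+.5)/m-.5)
print("fintop",tri(S,sc(652,68),D,sd(272,375)))
print("noseS",onz(S,*sc(600,235),4),"noseD",onz(D,*sd(110,425),4))
print("plate corners",[onz(S,*sc(*p),14).round() for p in [(128,27),(320,62),(243,287),(23,240)]])
print("plate corners D",[onz(D,*sd(*p),14).round() for p in [(372,85),(354,202),(56,170)]])
```

```text
tool axes
 [[ 0.952 -0.306 -0.   ]
 [-0.306 -0.952 -0.001]
 [ 0.     0.001 -1.   ]]
cam in tool [  74.975    1.248 -141.165] 
 [[ 0.001 -0.956 -0.294]
 [ 1.     0.     0.001]
 [-0.    -0.294  0.956]]
fintop (array([463.184, 252.972,  87.253]), np.float64(2.999668128007222))
noseS [561.961 258.098   4.   ] noseD [572.131 261.467   4.   ]
plate corners [array([ 520., -153.,   14.]), array([487.,   7.,  14.]), array([734.,  55.,  14.]), array([ 767., -102.,   14.])]
plate corners D [array([ 518., -157.,   14.]), array([485.,   5.,  14.]), array([729.,  53.,  14.])]
```

```bash
python3 -m creep '[[[0,0,0],[0.03,0.024,0],1],[[0,0,0],[0.06,0.048,0],1],[[0,0,0],[0.09,0.072,0],1],[[0,0,0],[0.12,0.096,0],1],[[0,0,0],[0.15,0.12,0],1],[[0,0,0],[0.18,0.144,0],1],[[0,0,0],[0.21,0.168,0],1],[[0,0,0],[0.24,0.192,0],1]]'
python3 -m creep '[[[0,0,-0.1],[0.03,0.024,0],1],[[0,0,-0.2],[0.06,0.048,0],1],[[0,0,-0.3],[0.09,0.072,0],1],[[0,0,-0.37],[0.12,0.096,0],1],[[0,0,-0.37],[0.125,0.098,0],1],[[0,0,-0.37],[0.125,0.098,0],1],[[0,0,-0.37],[0.125,0.098,0],1]]'
python3 - <<'E'
from station import arm
from h import *
W=arm.get_calibration("wrist");im=arm.get_image("wrist");s=arm.state();print(s['time'],s['eef_pos'],s['tcp_rot'])
cv2.imwrite("pics/w1.png",cv2.resize(im[:,:,::-1],None,fx=1.5,fy=1.5,interpolation=cv2.INTER_CUBIC))
import pickle;pickle.dump(W,open("w1.pkl","wb"))
E
```

```text
time: 0.82
eef_pos: [376.7, 384.6, 231.3]
tcp_rot: [-3.104, 0.486, 0.0]
ft_force: [1.6, 0.6, -0.4]
gripper_width: 85.4
time: 1.4
eef_pos: [465.4, 254.6, 231.1]
tcp_rot: [3.14, 0.089, -0.0]
ft_force: [-1.3, -0.0, -0.2]
gripper_width: 85.4
1.45 [465.03303815 255.21047462 231.14301216] [-3.14024571e+00 -9.13324828e-02  4.02866088e-04]
```

View pics/w1.png

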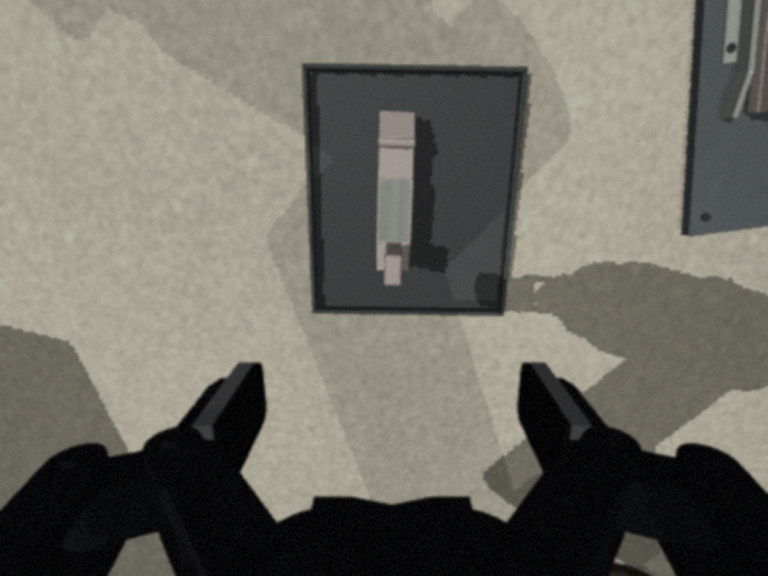

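The wrist view (1.5x) shows the fin top at about (393,270), the nose edge at (397,112) and the tray. I'll enlarge it for accurate picks.

Run:
```python
import cv2
a=cv2.imread("pics/w1.png"); a=cv2.resize(a,(512,384),interpolation=cv2.INTER_AREA)
cv2.imwrite("pics/w1c.png",cv2.resize(a[68:194,235:310],None,fx=4.7,fy=4.7,interpolation=cv2.INTER_CUBIC))
```

```text
(no output)
```

View pics/w1c.png

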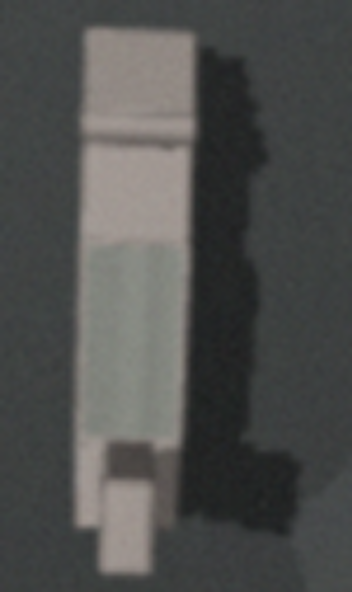

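Run:
```python
from h import *
import pickle
np.set_printoptions(suppress=True,precision=1)
W=pickle.load(open("w1.pkl","rb"))
f=lambda u,v,z:onz(W,235+(u+.5)/4.7-.5,68+(v+.5)/4.7-.5,z)
nl,nr=f(86,28,28),f(197,28,28); rl,rr=f(82,127,44),f(196,127,44); dl,dr=f(75,527,38),f(178,527,38)
fb=[f(102,478,86),f(155,478,86),f(153,573,86),f(100,573,86)]
print("nose",nl,nr,np.linalg.norm(nl-nr)); print("rib",rl,rr,np.linalg.norm(rl-rr)); print("deck rear",dl,dr,np.linalg.norm(dl-dr))
print("fin",fb, np.mean(fb,0))
n=(nl+nr)/2; d=(dl+dr)/2; fc=np.mean(fb,0)
for a in(d,fc): v=(n-a)[:2]; print(np.linalg.norm(v),np.arctan2(v[1],v[0]))
```

```text
nose [569. 268.  28.] [570.5 241.8  28. ] 26.18868972845681
rib [546.5 267.4  44. ] [548.  241.2  44. ] 26.169812981705178
deck rear [449.9 264.6  38. ] [451.4 238.4  38. ] 26.239842156902842
fin [array([474.1, 258.3,  86. ]), array([474.7, 246.9,  86. ]), array([453.3, 246. ,  86. ]), array([452.6, 257.6,  86. ])] [463.7 252.2  86. ]
119.1606704966836 0.02817747951514813
106.09570089988114 0.025184498498794443
```

The cartridge is confirmed: width 26.2 (26 given), fin to nose 106 (107 given), fin at (463.5,252.2), yaw about 0.03. Before grasping I'll look at the rack from above, while nothing blocks the view.

```bash
python3 -m creep '[[[0,0,0],[0.01,0.036,0],1],[[0,0,0],[0.02,0.072,0],1],[[0,0,0],[0.03,0.108,0],1],[[0,0,0],[0.04,0.144,0],1],[[0,0,0],[0.05,0.18,0],1],[[0,0,0],[0.06,0.216,0],1],[[0,0,0],[0.07,0.252,0],1],[[0,0,0],[0.08,0.288,0],1]]'
python3 -m creep '[[[0,0,-0.07],[0.012,0.036,0],1],[[0,0,-0.14],[0.024,0.068,0],1],[[0,0,-0.14],[0.024,0.069,0],1],[[0,0,-0.14],[0.024,0.069,0],1],[[0,0,-0.14],[0.024,0.069,0],1]]'
python3 - <<'E'
from station import arm
from h import *
W=arm.get_calibration("wrist");im=arm.get_image("wrist");s=arm.state();print(s['time'],s['eef_pos'],s['tcp_rot'])
cv2.imwrite("pics/w2.png",im[:,:,::-1])
cv2.imwrite("pics/w2b.png",cv2.resize(im[:300,150:370,::-1],None,fx=3,fy=3,interpolation=cv2.INTER_CUBIC)[:600])
import pickle;pickle.dump(W,open("w2.pkl","wb"))
E
```

```text
time: 2.12
eef_pos: [562.5, -27.9, 231.4]
tcp_rot: [-3.14, -0.096, -0.0]
ft_force: [0.6, 1.4, 0.5]
gripper_width: 85.0
time: 2.53
eef_pos: [590.2, -94.2, 230.9]
tcp_rot: [-3.126, -0.312, 0.001]
ft_force: [0.6, 0.7, 0.5]
gripper_width: 85.0
2.5833 [590.11552435 -93.85079846 231.11761305] [-3.12573778e+00 -3.13394059e-01  5.61966614e-04]
```

View pics/w2.png

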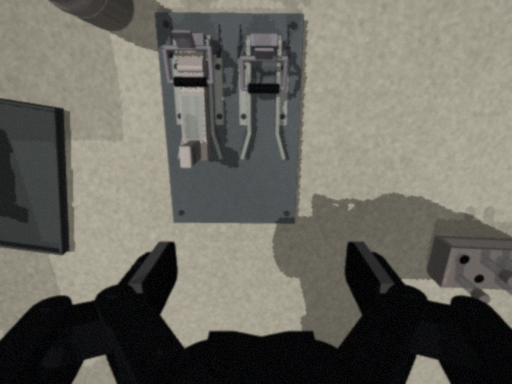

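View pics/w2b.png

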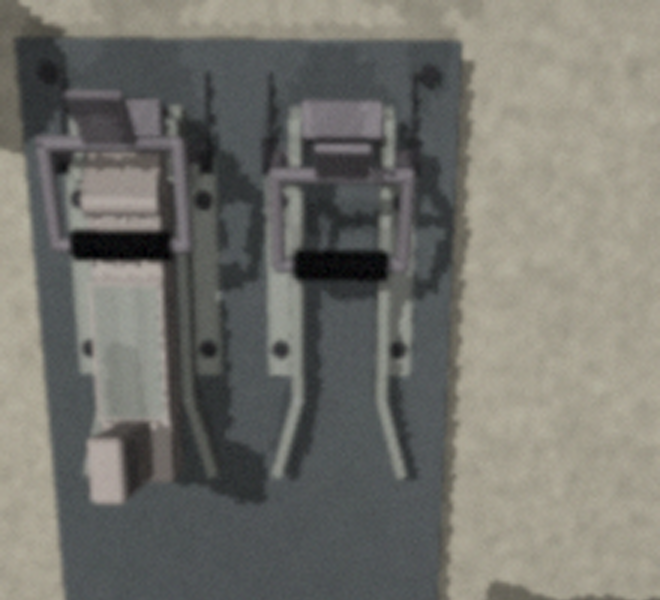

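The wrist view shows the rack clearly. In the 3x crop the empty lane's inner rail edges are at about (303,385) and (378,385), the mouth tips at (280,476) and (404,476), the bar at (342,265) and the stop at (343,120). I'll check these against the given sizes.

Run:
```python
from h import *
import pickle
np.set_printoptions(suppress=True,precision=1)
W=pickle.load(open("w2.pkl","rb"))
f=lambda u,v,z:onz(W,150+(u+.5)/3-.5,(v+.5)/3-.5,z)
il,ir=f(303,390,28),f(378,390,28); print("rail ends",il,ir,np.linalg.norm(il-ir))
jl,jr=f(302,255,28),f(378,255,28); print("rail 2",jl,jr,np.linalg.norm(jl-jr))
ml,mr=f(280,476,28),f(404,476,28);print("mouth(outer-ish)",ml,mr,np.linalg.norm(ml-mr))
bar=f(342,265,43);print("bar",bar); bl,br=f(295,265,43),f(389,265,43);print(bl,br,np.linalg.norm(bl-br))
st=f(343,138,44);print("stop top front?",st)
pc=[onz(W,*p,14) for p in [(157,13),(303,13),(294,222.5),(175,222)]];print("plate",pc,np.linalg.norm(pc[0]-pc[3]),np.linalg.norm(pc[1]-pc[2]),np.linalg.norm(pc[0]-pc[1]),np.linalg.norm(pc[2]-pc[3]))
fx=(pc[0]+pc[1]-pc[2]-pc[3])[:2];y1=np.arctan2(*fx[::-1])
fy=(pc[0]-pc[1]+pc[3]-pc[2])[:2];y2=np.arctan2(-fy[0],fy[1]);
dr=((il+ir)-(ml+mr))[:2]/2;db=(bar-(il+ir)/2)[:2]
print("yaws",y1,y2,np.arctan2(*dr[::-1]),np.arctan2(*db[::-1]))
for y in [.19,.197,.205]:
  ex=np.array([np.cos(y),np.sin(y)]);ey=np.array([-ex[1],ex[0]])
  c=np.mean(pc,0)[:2]
  print(y,"stop from plate",c+ex*87-ey*38,"from bar",bar[:2]+41*ex,"rails",(il+ir)[:2]/2+92*ex,"mouth",(ml+mr)[:2]/2+121*ex,"stoptop",st[:2])
```

```text
rail ends [630.1 -75.3  28. ] [ 635.9 -104.    28. ] 29.256641048183585
rail 2 [678.6 -65.6  28. ] [684.2 -93.4  28. ] 28.364677476109957
mouth(outer-ish) [594.9 -72.6  28. ] [ 604.8 -121.4   28. ] 49.80504891124057
bar [677.5 -80.9  43. ]
[674.2 -64.4  43. ] [680.8 -97.4  43. ] 33.66062901136666
stop top front? [717.8 -73.   44. ]
plate [array([731.2,  48.5,  14. ]), array([ 762.8, -107.5,   14. ]), array([ 519.9, -155.2,   14. ]), array([489. ,   1.6,  14. ])] 246.75239579713104 247.48686261311497 159.1584481198655 159.76724512077124
yaws 0.19250478353659747 0.19711494263167334 0.21961977927684123 0.19269733276308812
0.19 stop from plate [718.3 -74. ] from bar [717.8 -73.2] rails [723.3 -72.3] mouth [718.7 -74.2] stoptop [717.8 -73. ]
0.197 stop from plate [718.5 -73.4] from bar [717.7 -72.9] rails [723.2 -71.6] mouth [718.5 -73.3] stoptop [717.8 -73. ]
0.205 stop from plate [718.6 -72.6] from bar [717.6 -72.6] rails [723.  -70.9] mouth [718.3 -72.4] stoptop [717.8 -73. ]
```

All the estimates agree except the start of the straight rails, which was a fuzzy pick. The stop is at about (718.2,-73.3), yaw about 0.195. Now back to the cartridge to grasp it.

```bash
python3 -m creep '[[[0,0,0],[-0.006,-0.038,0],1],[[0,0,0],[-0.012,-0.076,0],1],[[0,0,0],[-0.018,-0.114,0],1],[[0,0,0],[-0.024,-0.152,0],1],[[0,0,0],[-0.03,-0.19,0],1],[[0,0,0],[-0.036,-0.228,0],1],[[0,0,0],[-0.042,-0.266,0],1],[[0,0,0],[-0.048,-0.304,0],1]]'
python3 -m creep '[[[0,0,0.08],[-0.004,-0.03,0],1],[[0,0,0.17],[-0.007,-0.06,0],1],[[0,0,0.17],[-0.007,-0.06,0],0.6],[[0,0,0.17],[-0.007,-0.06,0],0.6],[[0,0,0.17],[-0.007,-0.06,0],0.6],[[0,0,0.17],[-0.007,-0.06,0],0.6]]'
python3 - <<'E'
from station import arm
from h import *
s=arm.state();R=cv2.Rodrigues(s['tcp_rot'])[0];print(s['eef_pos'],np.arctan2(R[1,0],R[0,0]),R[:,2],s['gripper_width'])
print("to go tool mm",R.T@(np.array([463.5,252.2,45])-s['eef_pos']))
E
```

```text
time: 3.25
eef_pos: [481.0, 196.1, 232.0]
tcp_rot: [-3.125, -0.316, -0.002]
ft_force: [1.3, -0.1, -0.4]
gripper_width: 85.4
time: 3.75
eef_pos: [463.9, 250.5, 231.4]
tcp_rot: [-3.141, -0.048, -0.0]
ft_force: [-0.4, -0.8, 0.3]
gripper_width: 51.4
[463.85651046 250.50677204 231.43145434] 0.030481840521218773 [ 5.30543031e-05  9.68496913e-05 -9.99999994e-01] 51.37627845282436
to go tool mm [ -0.31517682  -1.68556081 186.43159828]
```

```bash
python3 -m creep '[[[0,0,0],[0,-0.0017,0.03],0.6],[[0,0,0],[0,-0.0017,0.06],0.6],[[0,0,0],[0,-0.0017,0.09],0.6],[[0,0,0],[0,-0.0017,0.115],0.6],[[0,0,0],[0,-0.0017,0.135],0.6],[[0,0,0],[0,-0.0017,0.15],0.6],[[0,0,0],[0,-0.0017,0.155],0.6],[[0,0,0],[0,-0.0017,0.155],0.6]]'
python3 - <<'E'
from station import arm
from h import *
im=arm.get_image("wrist");cv2.imwrite("pics/w3.png",im[:,:,::-1])
s=arm.state();print(s['eef_pos'])
im=arm.get_image("side");crop(im[:,:,::-1],180,320,180,330,4,"pics/sd3.png")
E
```

```text
time: 4.42
eef_pos: [463.9, 251.0, 75.2]
tcp_rot: [3.139, 0.044, -0.003]
ft_force: [-0.7, -0.6, 0.0]
gripper_width: 51.0
[464.48199468 251.67796646  76.3960101 ]
```

View pics/w3.png

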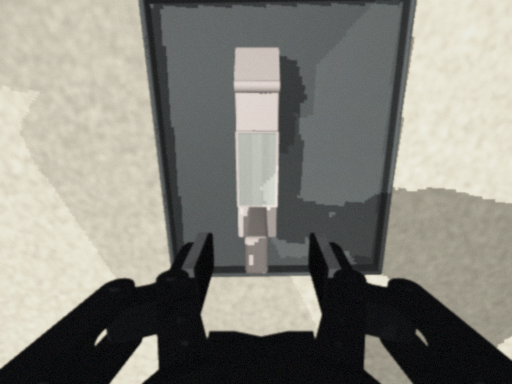

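View pics/sd3.png

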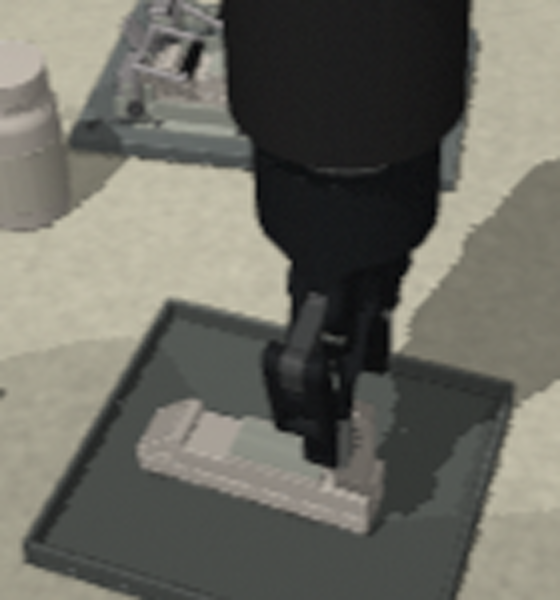

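The wrist view shows the fin (257,255) centred between the fingers (213 to 310) and the cartridge straight. I'll go down the rest of the way and close.

```bash
python3 -m creep '[[[0,0,0],[0,0,0.012],0.6],[[0,0,0],[0,0,0.022],0.6],[[0,0,0],[0,0,0.029],0.6],[[0,0,0],[0,0,0.031],0.6],[[0,0,0],[0,0,0.031],0.6],[[0,0,0],[0,0,0.031],0],[[0,0,0],[0,0,0.031],0],[[0,0,0],[0,0,0.031],0]]' 60
python3 -m creep '[[[0,0,0],[0,0,0],0],[[0,0,0],[0,0,0],0],[[0,0,0],[0,0,0],0],[[0,0,0],[0,0,0],0]]' 60
```

```text
time: 5.18
eef_pos: [464.5, 252.6, 45.8]
tcp_rot: [-3.141, -0.046, -0.001]
ft_force: [0.3, -0.3, 0.3]
gripper_width: 15.4
time: 5.52
eef_pos: [464.4, 252.5, 45.7]
tcp_rot: [-3.141, -0.046, -0.001]
ft_force: [-1.1, -0.0, 5.1]
gripper_width: 11.5
```

```bash
python3 -m creep '[[[0,0,0],[0,0,-0.006],0],[[0,0,0],[0,0,-0.018],0],[[0,0,0],[0,0,-0.035],0],[[0,0,0],[0,0,-0.055],0],[[0,0,0],[0,0,-0.08],0],[[0,0,0],[0,0,-0.105],0],[[0,0,0],[0,0,-0.12],0],[[0,0,0],[0,0,-0.12],0]]'
python3 - <<'E'
from station import arm
from h import *
im=arm.get_image("wrist");cv2.imwrite("pics/w4.png",im[:,:,::-1])
W=arm.get_calibration("wrist")
import pickle;pickle.dump(W,open("w4.pkl","wb"))
s=arm.state();R=cv2.Rodrigues(s['tcp_rot'])[0];print(s['eef_pos'],np.arctan2(R[1,0],R[0,0]),s['gripper_width'])
print("to go tool mm",R.T@(np.array([515.1,-113.4,165])-s['eef_pos']))
E
```

```text
time: 6.18
eef_pos: [465.6, 253.4, 169.1]
tcp_rot: [-3.137, -0.047, -0.007]
ft_force: [1.5, 1.1, -1.0]
gripper_width: 11.1
[464.71342963 252.90344078 167.06827413] 0.029210382244794702 11.644303837186673
to go tool mm [ 39.66201571 367.62306667   1.22487752]
```

View pics/w4.png

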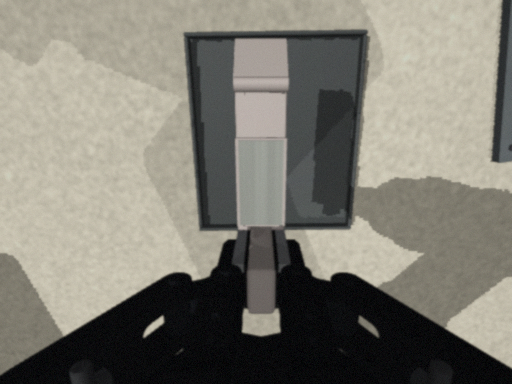

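The cartridge is held: nose edge at v≈39, u 234 to 288, and it looks straight. Now I'll measure the nose in the tool frame and carry it over to the lane.

```bash
python3 - <<'E'
from h import *
import pickle
W=pickle.load(open("w4.pkl","rb"))
# tool pose at picture: TCP (464.9,253,167.3), yaw .0295
y=.0295;T=np.array([464.9,253.0,167.3]);ex=np.array([np.cos(y),np.sin(y),0]);ey=np.array([np.sin(y),-np.cos(y),0])
for n,p,h in [("noseL",(234,39.5),24),("noseR",(288,39.5),24),("ribL",(233,83),40),("ribR",(289,83),40),("blockL",(236,226),38),("blockR",(285,226),38)]:
    P=onz(W,*p,T[2]-41.7+h);print(n,((P-T)@ex).round(1),((P-T)@ey).round(1))
E
python3 -m creep '[[[0,0,0],[0.003,0.03,0],0],[[0,0,0],[0.006,0.066,0],0],[[0,0,0],[0.01,0.104,0],0],[[0,0,0],[0.014,0.142,0],0],[[0,0,0],[0.018,0.18,0],0],[[0,0,0],[0.022,0.218,0],0],[[0,0,0],[0.026,0.25,0],0],[[0,0,0],[0.03,0.28,0],0]]'
python3 -m creep '[[[0,0,-0.04],[0.003,0.03,0],0],[[0,0,-0.09],[0.006,0.06,0],0],[[0,0,-0.14],[0.0085,0.08,0],0],[[0,0,-0.166],[0.0097,0.0876,0],0],[[0,0,-0.166],[0.0097,0.0876,0],0],[[0,0,-0.166],[0.0097,0.0876,0],0],[[0,0,-0.166],[0.0097,0.0876,0],0]]'
python3 - <<'E'
from station import arm
from h import *
im=arm.get_image("wrist");cv2.imwrite("pics/w5.png",im[:,:,::-1])
s=arm.state();R=cv2.Rodrigues(s['tcp_rot'])[0];print(s['eef_pos'],np.arctan2(R[1,0],R[0,0]),R[:,2],s['gripper_width'])
print("to go tool mm",R.T@(np.array([515.1,-113.4,165])-s['eef_pos']))
E
```

```text
noseL 103.9 -12.0
noseR 103.9 14.8
ribL 82.7 -11.6
ribR 82.7 14.4
blockL 9.6 -12.2
blockR 9.7 14.5
time: 6.9
eef_pos: [501.2, -28.9, 164.1]
tcp_rot: [3.141, 0.045, -0.004]
ft_force: [0.9, 0.5, -0.2]
gripper_width: 11.5
time: 7.48
eef_pos: [514.0, -113.7, 164.5]
tcp_rot: [-3.127, -0.305, 0.002]
ft_force: [-0.5, -0.9, -1.3]
gripper_width: 11.1
[ 514.24375526 -113.41083079  164.80144255] 0.19501528046898672 [-9.13261990e-04  8.14013314e-05 -9.99999580e-01] 11.208615061229334
to go tool mm [ 0.84193808  0.15524773 -0.19933846]
```

View pics/w5.png

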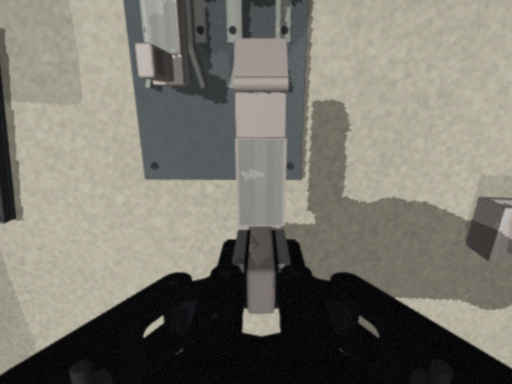

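Held straight in yaw, but the wrist camera puts the gripped cartridge 1.3 mm to tool +y, although the jaws centre it. That suggests a camera bias, and the lane was measured with the same camera. I'll shift −1.6 mm in y, lower to just above the rails and look.

```bash
python3 -m creep '[[[0,0,0],[0.001,-0.0016,0.012],0],[[0,0,0],[0.001,-0.0016,0.03],0],[[0,0,0],[0.001,-0.0016,0.05],0],[[0,0,0],[0.001,-0.0016,0.068],0],[[0,0,0],[0.001,-0.0016,0.08],0],[[0,0,0],[0.001,-0.0016,0.088],0],[[0,0,0],[0.001,-0.0016,0.088],0],[[0,0,0],[0.001,-0.0016,0.088],0]]'
python3 - <<'E'
from station import arm
from h import *
im=arm.get_image("wrist");crop(im[:,:,::-1],160,360,0,190,3,"pics/w6.png")
W=arm.get_calibration("wrist");import pickle;pickle.dump(W,open("w6.pkl","wb"))
s=arm.state();R=cv2.Rodrigues(s['tcp_rot'])[0];print(s['eef_pos'],np.arctan2(R[1,0],R[0,0]),s['gripper_width'])
im=arm.get_image("scene");crop(im[:,:,::-1],215,325,170,275,5,"pics/sc6.png")
im=arm.get_image("side");crop(im[:,:,::-1],180,320,150,230,5,"pics/sd6.png")
E
```

```text
time: 8.2
eef_pos: [515.4, -111.8, 77.4]
tcp_rot: [3.126, 0.307, -0.001]
ft_force: [0.3, -0.4, -0.5]
gripper_width: 11.2
[ 515.83160509 -111.82629105   77.94003105] 0.1959678584729626 11.274345525125582
```

View pics/w6.png

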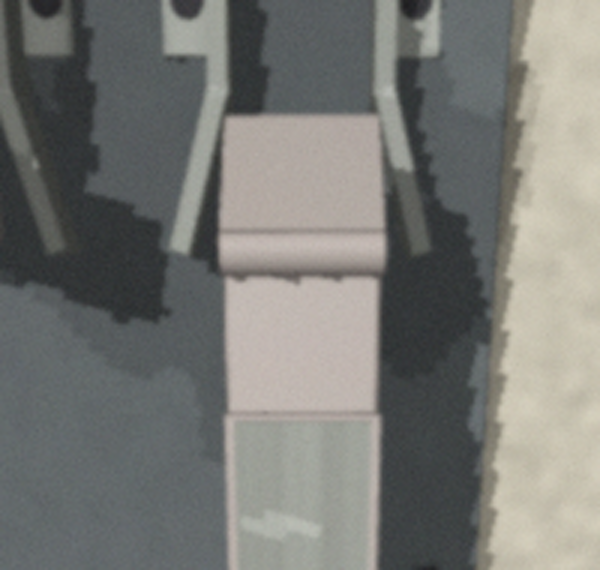

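View pics/sc6.png

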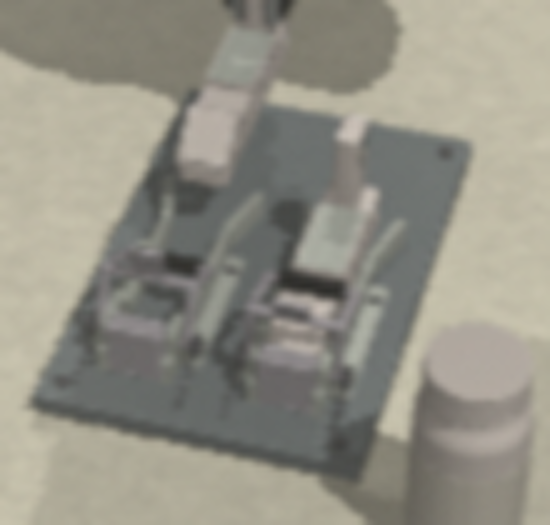

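View pics/sd6.png

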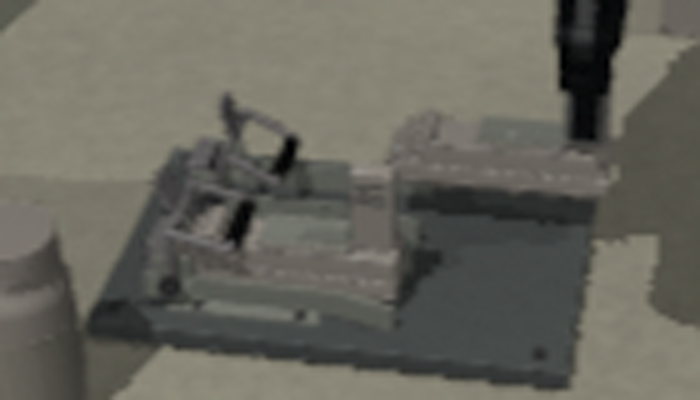

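In the wrist crop the lane's inner edges are at about 228 and 376 (v≈85), the mouth tips at (181,250) and (421,250), and the nose edge spans 224 to 378. I'll work out the lateral offset.

Run:
```python
from h import *
import pickle
W=pickle.load(open("w6.pkl","rb"))
y=.1955;T=np.array([515.5,-111.8,77.7]);ex=np.array([np.cos(y),np.sin(y),0]);ey=np.array([np.sin(y),-np.cos(y),0])
foot=T[2]-41.7
for n,p,h in [("inL",(228,88),28),("inR",(376,88),28),("inL2",(227.5,20),28),("inR2",(375.5,20),28),("mouthL",(181,252),28),("mouthR",(421,252),28),("noseL",(224,115),foot+24),("noseR",(378,115),foot+24),("ribL",(219,250),foot+40),("ribR",(386,250),foot+40),("pocketL",(226,412),foot+38),("pR",(380,412),foot+38)]:
    P=onz(W,160+(p[0]+.5)/3-.5,(p[1]+.5)/3-.5,h);print(n,((P-T)@ex).round(1),((P-T)@ey).round(1))
```

```text
inL 115.7 -13.7
inR 115.8 15.5
inL2 127.4 -13.5
inR2 127.5 15.1
mouthL 85.4 -24.2
mouthR 85.4 25.6
noseL 104.9 -12.0
noseR 104.9 13.5
ribL 83.0 -11.9
ribR 83.0 14.0
pocketL 57.9 -11.6
pR 57.9 13.9
```

Aligned within 0.3 mm, with the nose 103 mm before the stop. I'll lower it onto the floor.

```bash
python3 -m creep '[[[0,0,0],[0,0,0.006],0],[[0,0,0],[0,0,0.012],0],[[0,0,0],[0,0,0.017],0],[[0,0,0],[0,0,0.02],0],[[0,0,0],[0,0,0.0215],0],[[0,0,0],[0,0,0.0215],0],[[0,0,0],[0,0,0.0215],0]]'
python3 - <<'E'
from station import arm
s=arm.state();print(s['eef_pos'],s['ft_force'],s['ft_torque'])
E
```

```text
time: 8.93
eef_pos: [515.2, -112.3, 55.7]
tcp_rot: [3.127, 0.306, -0.001]
ft_force: [-2.1, -0.4, 1.3]
gripper_width: 11.3
[ 515.17881078 -112.31535265   55.73112081] [-2.05752444 -0.36237892  1.27863187] [ 0.00663482  0.40221766 -0.01687138]
```

```bash
python3 -m creep '[[[0,0,0],[0.004,0,0],0],[[0,0,0],[0.01,0,0],0],[[0,0,0],[0.017,0,0],0],[[0,0,0],[0.025,0,0],0],[[0,0,0],[0.033,0,0],0],[[0,0,0],[0.041,0,0],0],[[0,0,0],[0.047,0,0],0],[[0,0,0],[0.05,0,0],0]]'
cat > st.py <<'E'
from station import arm
from h import *
s=arm.state();y=.195;ex=np.array([np.cos(y),np.sin(y),0]);ey=np.array([-ex[1],ex[0],0])
p=s['eef_pos']-np.array([718.2,-73.3,14]);f=s['ft_force'];R=cv2.Rodrigues(s['tcp_rot'])[0]
print("t",s['time'],"tcp lane x,y,z",(p@ex).round(2),(p@ey).round(2),p[2].round(2),"yaw",np.arctan2(R[1,0],R[0,0]).round(4),"Fx,y,z",(f@ex).round(2),(f@ey).round(2),f[2].round(2),"M",s['ft_torque'].round(2),s['gripper_width'])
E
python3 st.py
python3 - <<'E'
from station import arm
from h import *
im=arm.get_image("wrist");crop(im[:,:,::-1],160,360,0,190,3,"pics/w7.png")
E
```

```text
time: 9.6
eef_pos: [565.4, -102.4, 55.7]
tcp_rot: [3.126, 0.306, -0.0]
ft_force: [-2.5, 0.0, 6.0]
gripper_width: 11.4
t 9.6 tcp lane x,y,z -155.58 1.07 41.75 yaw 0.1954 Fx,y,z -2.49 0.49 5.96 M [-0.27  1.01 -0.03] 11.393563521137013
```

View pics/w7.png

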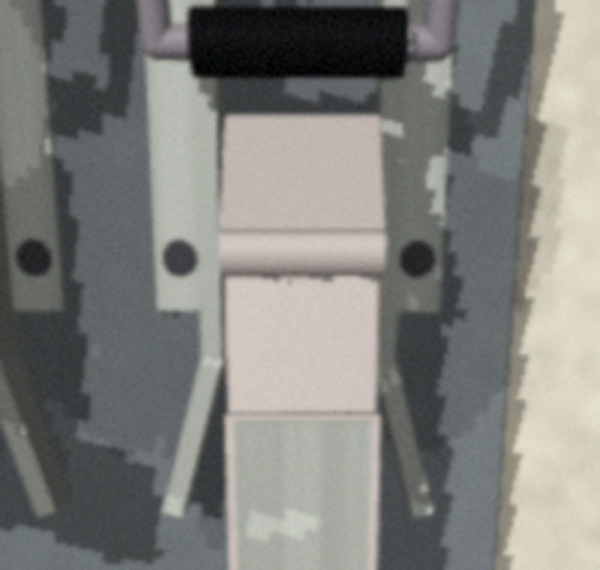

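The cartridge is between the rails with its nose just short of the bar. I'll push on in shorter steps.

```bash
python3 -m creep '[[[0,0,0],[0.003,0,0],0],[[0,0,0],[0.006,0,0],0],[[0,0,0],[0.009,0,0],0],[[0,0,0],[0.012,0,0],0],[[0,0,0],[0.015,0,0],0],[[0,0,0],[0.018,0,0],0],[[0,0,0],[0.02,0,0],0]]'; python3 st.py
python3 -m creep '[[[0,0,0],[0.002,0,0],0],[[0,0,0],[0.004,0,0],0],[[0,0,0],[0.006,0,0],0],[[0,0,0],[0.008,0,0],0],[[0,0,0],[0.01,0,0],0],[[0,0,0],[0.01,0,0],0]]'; python3 st.py;  python3 - <<'E'
from station import arm
from h import *
im=arm.get_image("wrist");crop(im[:,:,::-1],160,360,0,190,3,"pics/w8.png")
E
```

```text
time: 10.23
eef_pos: [580.4, -99.6, 55.8]
tcp_rot: [3.126, 0.305, -0.01]
ft_force: [-14.0, -2.5, 13.5]
gripper_width: 11.2
t 10.2333 tcp lane x,y,z -140.32 0.9 41.8 yaw 0.1943 Fx,y,z -14.2 0.31 13.46 M [-0.85  4.52  0.02] 11.210970551729034
time: 10.73
eef_pos: [590.2, -97.8, 55.8]
tcp_rot: [3.126, 0.305, -0.01]
ft_force: [-14.3, -3.1, 12.0]
gripper_width: 11.2
t 10.7333 tcp lane x,y,z -130.31 0.81 41.84 yaw 0.1943 Fx,y,z -14.62 -0.23 12.03 M [-0.92  4.26  0.03] 11.179940282944337
```

View pics/w8.png

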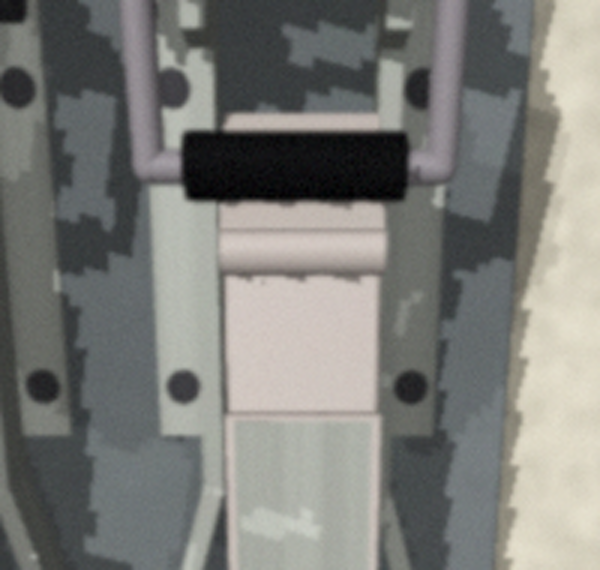

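The bar is on the ramp, the cartridge hasn't slipped in the grip, and the arm lags about 5 mm at 14 N (roughly 3 N/mm). I'll carry on slowly.

```bash
python3 -m creep '[[[0,0,0],[0.0015,0,0],0],[[0,0,0],[0.003,0,0],0],[[0,0,0],[0.0045,0,0],0],[[0,0,0],[0.006,0,0],0],[[0,0,0],[0.0075,0,0],0],[[0,0,0],[0.009,0,0],0],[[0,0,0],[0.01,0,0],0],[[0,0,0],[0.01,0,0],0]]'; python3 st.py
python3 -m creep '[[[0,0,0],[0.001,0,0],0],[[0,0,0],[0.002,0,0],0],[[0,0,0],[0.003,0,0],0],[[0,0,0],[0.004,0,0],0],[[0,0,0],[0.004,0,0],0]]'; python3 st.py;  python3 - <<'E'
from station import arm
from h import *
im=arm.get_image("wrist");crop(im[:,:,::-1],160,360,0,190,3,"pics/w9.png")
E
```

```text
time: 11.45
eef_pos: [599.7, -95.9, 55.8]
tcp_rot: [3.126, 0.305, -0.011]
ft_force: [-14.4, -2.6, 13.2]
gripper_width: 11.4
t 11.45 tcp lane x,y,z -120.67 0.76 41.84 yaw 0.1942 Fx,y,z -14.6 0.23 13.18 M [-0.98  4.57  0.01] 11.425810292985691
time: 11.87
eef_pos: [604.1, -95.0, 55.8]
tcp_rot: [3.126, 0.305, -0.01]
ft_force: [-13.1, -2.1, 11.5]
gripper_width: 11.5
t 11.8667 tcp lane x,y,z -116.2 0.79 41.85 yaw 0.1943 Fx,y,z -13.24 0.48 11.5 M [-0.95  4.07 -0.  ] 11.490185050701509
```

View pics/w9.png

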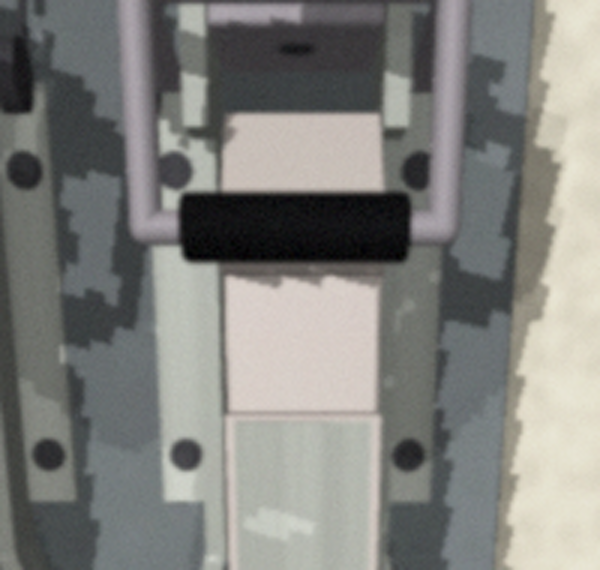

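The bar is just on the rib, with a gap to the stop face still visible. From here I'll go in half-millimetre rows.

```bash
python3 -m creep '[[[0,0,0],[0.0005,0,0],0],[[0,0,0],[0.001,0,0],0],[[0,0,0],[0.0015,0,0],0],[[0,0,0],[0.002,0,0],0],[[0,0,0],[0.0025,0,0],0],[[0,0,0],[0.003,0,0],0],[[0,0,0],[0.003,0,0],0]]'; python3 st.py
python3 -m creep '[[[0,0,0],[0.0005,0,0],0],[[0,0,0],[0.001,0,0],0],[[0,0,0],[0.0015,0,0],0],[[0,0,0],[0.002,0,0],0],[[0,0,0],[0.002,0,0],0]]'; python3 st.py
python3 - <<'E'
from station import arm
from h import *
im=arm.get_image("wrist");crop(im[:,:,::-1],160,360,0,190,3,"pics/w10.png")
E
```

```text
time: 12.5
eef_pos: [606.7, -94.5, 55.8]
tcp_rot: [3.126, 0.305, -0.01]
ft_force: [-13.7, -2.9, 13.1]
gripper_width: 11.4
t 12.5 tcp lane x,y,z -113.46 0.79 41.82 yaw 0.1943 Fx,y,z -14.06 -0.22 13.05 M [-0.94  4.32  0.02] 11.39028381139377
time: 12.92
eef_pos: [609.1, -94.0, 55.9]
tcp_rot: [3.126, 0.305, -0.009]
ft_force: [-12.1, -3.5, 10.1]
gripper_width: 11.1
t 12.9167 tcp lane x,y,z -111.0 0.81 41.86 yaw 0.1943 Fx,y,z -12.57 -1.04 10.12 M [-0.89  3.88 -0.02] 11.146928898930053
```

View pics/w10.png

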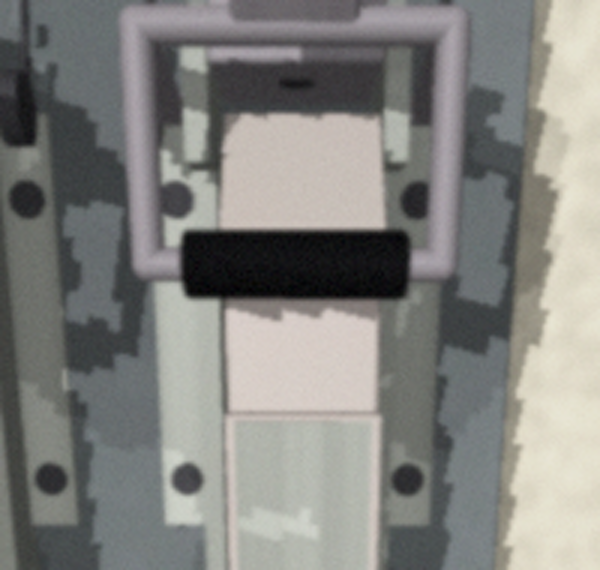

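```bash
python3 -m creep '[[[0,0,0],[0.0003,0,0],0],[[0,0,0],[0.0006,0,0],0],[[0,0,0],[0.0009,0,0],0],[[0,0,0],[0.0012,0,0],0],[[0,0,0],[0.0012,0,0],0]]'; python3 st.py
python3 -m creep '[[[0,0,0],[0.0003,0,0],0],[[0,0,0],[0.0006,0,0],0],[[0,0,0],[0.0009,0,0],0],[[0,0,0],[0.0012,0,0],0],[[0,0,0],[0.0012,0,0],0]]'; python3 st.py
python3 - <<'E'
from station import arm
from h import *
im=arm.get_image("wrist");crop(im[:,:,::-1],160,360,0,190,3,"pics/w11.png")
E
```

```text
time: 13.38
eef_pos: [611.2, -93.6, 55.8]
tcp_rot: [3.127, 0.305, -0.006]
ft_force: [-9.9, -1.0, 8.4]
gripper_width: 11.2
t 13.3833 tcp lane x,y,z -108.91 0.86 41.8 yaw 0.1944 Fx,y,z -9.88 0.88 8.41 M [-0.7   2.91  0.01] 11.196742051650707
time: 13.8
eef_pos: [612.1, -93.4, 55.8]
tcp_rot: [3.126, 0.305, -0.007]
ft_force: [-9.9, -2.5, 8.9]
gripper_width: 11.5
t 13.8 tcp lane x,y,z -108.02 0.88 41.8 yaw 0.1945 Fx,y,z -10.19 -0.49 8.91 M [-0.75  3.25 -0.09] 11.45001079372254
```

View pics/w11.png

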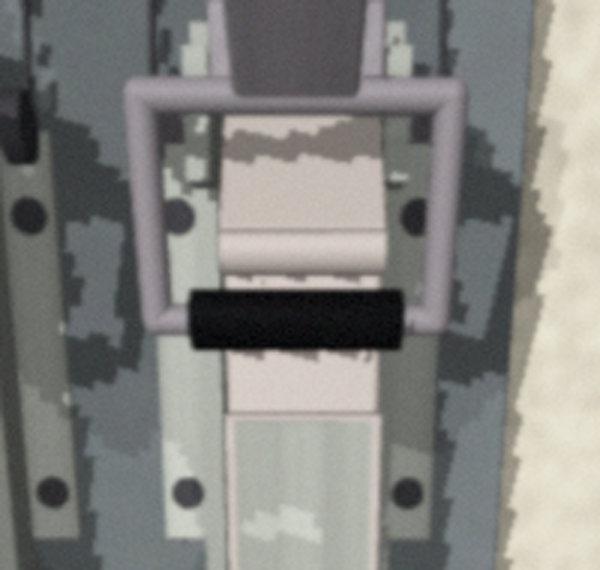

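The bar has dropped into the pocket behind the rib, and the drag is about 10 N. I'll creep on, watching for the force rise and the position stalling.

```bash
for i in 1 2; do :; done; python3 -m creep '[[[0,0,0],[0.0003,0,0],0],[[0,0,0],[0.0006,0,0],0],[[0,0,0],[0.0009,0,0],0],[[0,0,0],[0.0009,0,0],0]]' >/dev/null; python3 st.py
python3 -m creep '[[[0,0,0],[0.0003,0,0],0],[[0,0,0],[0.0006,0,0],0],[[0,0,0],[0.0006,0,0],0]]'>/dev/null; python3 st.py
python3 -m creep '[[[0,0,0],[0.0003,0,0],0],[[0,0,0],[0.0006,0,0],0],[[0,0,0],[0.0006,0,0],0]]'>/dev/null; python3 st.py
```

```text
t 14.1833 tcp lane x,y,z -107.17 0.87 41.8 yaw 0.1944 Fx,y,z -10.17 0.58 8.45 M [-0.72  3.26 -0.02] 11.439407735574692
t 14.4333 tcp lane x,y,z -106.53 0.91 41.83 yaw 0.1945 Fx,y,z -10.24 -0.35 9.36 M [-0.75  3.29 -0.02] 11.070294070021038
t 14.6833 tcp lane x,y,z -105.87 0.88 41.83 yaw 0.1945 Fx,y,z -11.15 0.09 9.18 M [-0.72  3.2   0.  ] 11.093675978933424
```

```bash
python3 -m creep '[[[0,0,0],[0.0003,0,0],0],[[0,0,0],[0.0005,0,0],0],[[0,0,0],[0.0005,0,0],0]]'>/dev/null; python3 st.py
python3 -m creep '[[[0,0,0],[0.0003,0,0],0],[[0,0,0],[0.0005,0,0],0],[[0,0,0],[0.0005,0,0],0]]'>/dev/null; python3 st.py
python3 -m creep '[[[0,0,0],[0.0003,0,0],0],[[0,0,0],[0.0005,0,0],0],[[0,0,0],[0.0005,0,0],0]]'>/dev/null; python3 st.py
```

```text
t 14.9333 tcp lane x,y,z -105.5 0.89 41.83 yaw 0.1945 Fx,y,z -9.62 0.34 8.53 M [-0.7   3.27 -0.03] 11.28752951192594
t 15.1833 tcp lane x,y,z -105.21 0.91 41.79 yaw 0.1944 Fx,y,z -11.74 0.34 9.21 M [-0.73  3.58  0.03] 11.385974249228417
t 15.4333 tcp lane x,y,z -105.24 0.87 41.8 yaw 0.1943 Fx,y,z -13.03 1.54 11.83 M [-0.72  4.15  0.07] 11.374174295119484
```

It stalls at −105.2 and the force is rising, so this is the stop. I'll add a bit more and hold.

```bash
python3 -m creep '[[[0,0,0],[0.0003,0,0],0],[[0,0,0],[0.0006,0,0],0],[[0,0,0],[0.0008,0,0],0],[[0,0,0],[0.0008,0,0],0],[[0,0,0],[0.0008,0,0],0]]'>/dev/null; python3 st.py
python3 - <<'E'
from station import arm
from h import *
im=arm.get_image("wrist");crop(im[:,:,::-1],160,360,0,190,3,"pics/w12.png")
im=arm.get_image("side");crop(im[:,:,::-1],180,320,150,230,5,"pics/sd12.png")
E
python3 st.py
```

```text
t 15.85 tcp lane x,y,z -105.22 0.86 41.83 yaw 0.1941 Fx,y,z -15.11 0.58 13.6 M [-0.71  4.96 -0.02] 11.392383506378678
t 15.95 tcp lane x,y,z -105.23 0.86 41.82 yaw 0.1942 Fx,y,z -15.34 1.22 13.72 M [-0.75  4.98 -0.  ] 11.376825387874508
```

View pics/w12.png

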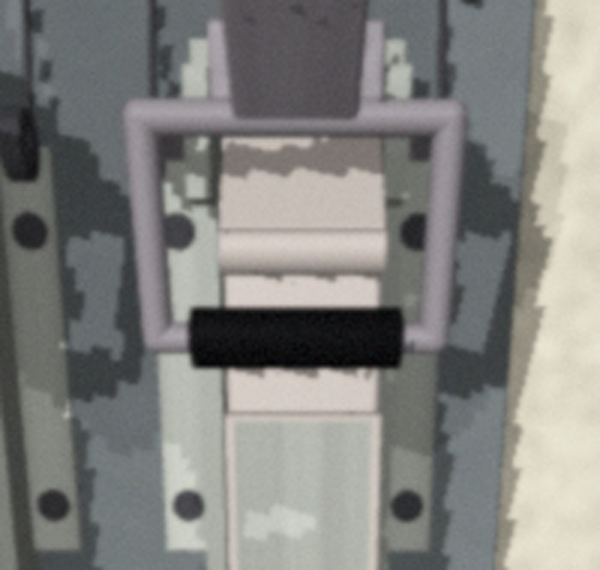

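View pics/sd12.png

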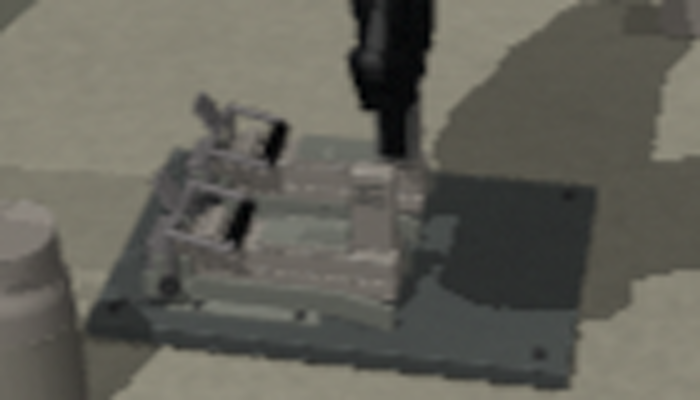

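The position is unchanged over 1 mm of extra command while the force rose about 4 to 5 N, so it's firmly but gently on the stop, and the bar is in the pocket. I'll ease the push a little so it still presses forward, then release.

```bash
python3 -m creep '[[[0,0,0],[-0.0007,0,0],0],[[0,0,0],[-0.0014,0,0],0],[[0,0,0],[-0.002,0,0],0],[[0,0,0],[-0.002,0,0],0.15],[[0,0,0],[-0.002,0,0],0.3],[[0,0,0],[-0.002,0,0],0.45],[[0,0,0],[-0.002,0,0],0.5],[[0,0,0],[-0.002,0,0],0.5]]'; python3 -m creep '[[[0,0,0],[0,0,0],0.5],[[0,0,0],[0,0,0],0.5],[[0,0,0],[0,0,0],0.5],[[0,0,0],[0,0,0],0.5]]';python3 st.py
python3 - <<'E'
from station import arm
from h import *
im=arm.get_image("wrist");cv2.imwrite("pics/w13.png",im[:,:,::-1])
E
```

```text
time: 16.62
eef_pos: [617.5, -91.9, 55.7]
tcp_rot: [-3.127, -0.306, -0.0]
ft_force: [-0.2, 0.1, 0.2]
gripper_width: 42.8
time: 16.95
eef_pos: [617.2, -92.1, 55.8]
tcp_rot: [3.127, 0.306, -0.0]
ft_force: [0.3, 0.5, -0.5]
gripper_width: 42.5
t 16.95 tcp lane x,y,z -102.77 1.16 41.76 yaw 0.1952 Fx,y,z 0.34 0.41 -0.45 M [-0.01 -0.02  0.  ] 42.51342089889963
```

View pics/w13.png

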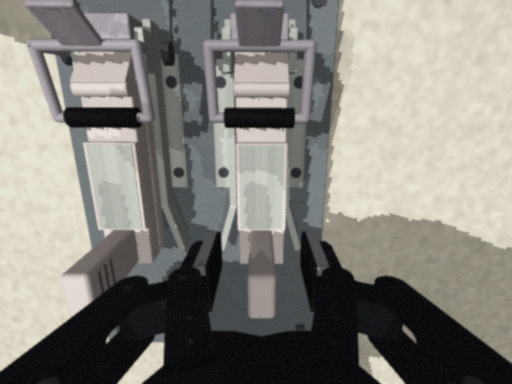

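The fin (262,275) is free between the fingers, the tool force is about zero, and both bails sit alike in their pockets. I'll retreat straight up and check.

```bash
python3 -m creep '[[[0,0,0],[0,0,-0.01],0.5],[[0,0,0],[0,0,-0.03],0.5],[[0,0,0],[0,0,-0.055],0.5],[[0,0,0],[0,0,-0.085],0.5],[[0,0,0],[0,0,-0.12],0.5],[[0,0,0],[0,0,-0.15],0.5],[[0,0,0],[0,0,-0.175],0.5],[[0,0,0],[0,0,-0.175],0.5]]'
python3 -m creep '[[[0,0,0],[-0.027,0,0],0.5],[[0,0,0],[-0.027,0,0],0.5],[[0,0,0],[-0.027,0,0],0.5],[[0,0,0],[-0.027,0,0],0.5]]'
python3 - <<'E'
from station import arm
from h import *
im=arm.get_image("wrist");crop(im[:,:,::-1],150,370,0,200,3,"pics/w14.png")
W=arm.get_calibration("wrist");import pickle;pickle.dump(W,open("w14.pkl","wb"))
im=arm.get_image("scene");cv2.imwrite("pics/sc14.png",im[:,:,::-1])
E
python3 st.py
```

```text
time: 17.67
eef_pos: [619.8, -92.4, 238.3]
tcp_rot: [3.125, 0.307, 0.016]
ft_force: [1.0, 0.1, 1.2]
gripper_width: 42.4
time: 18.0
eef_pos: [590.8, -97.4, 231.4]
tcp_rot: [3.127, 0.306, 0.001]
ft_force: [0.5, -0.4, -0.2]
gripper_width: 42.8
t 18.1 tcp lane x,y,z -129.39 1.12 216.91 yaw 0.1953 Fx,y,z -0.44 0.04 -0.15 M [ 0.02  0.02 -0.02] 42.91443834375561
```

View pics/w14.png

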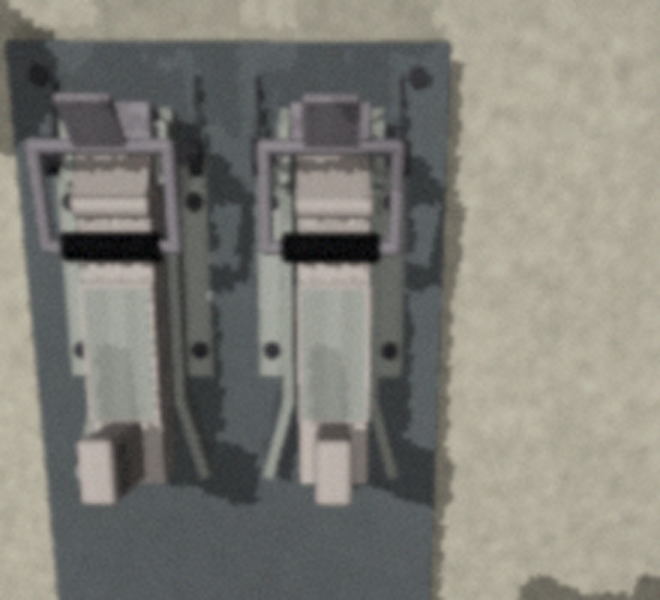

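View pics/sc14.png

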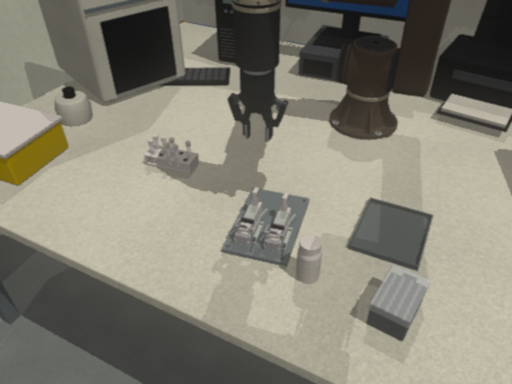

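From above, the two cartridges match: fin ends at v≈503, ribs at about 207, bars at about 247. The jar, tip box and tube rack are where they were at the start. Handing in.

```bash
python3 -c "
from station import arm
print(arm.finish_job())"
```

```text
the job is handed in; nothing more can be done
None
```

The cartridge is in the empty lane, pushed up against the end stop, with the bail down behind its rib. I released it and handed the job in at about 18 s of the 58 s allowed; no verdict was reported.

- **Push:** It went in sloped end first, with 10–15 N on the way, until the bar dropped behind the rib. The arm then stalled against the stop. Another 0.8 mm of command did not move it, and the force rose to about 5 N above the drag. That 5 N is inferred from the wrist force, since the contact force itself is not measured.
- **Final view:** From above, its fin, rib and bar line up with the loaded cartridge to about a pixel. The wrist force was about zero after release. The jar, tip box, tube rack and loaded cartridge look unmoved.
- **Measurements that disagreed:**
  - The wrist camera read about 1.3 mm off sideways, and I corrected for that.
  - The fixed cameras differed from it by up to about 7 mm at the rack corners.
  - One rail pick was about 5 mm off the other estimates, so I left it out.

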